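# Fetch the marker from the slide-lid pen box

## Robot

A 6-joint arm with a two-finger parallel gripper is mounted at the origin on a cart in front of the work surface, level with it; the furniture and walls round the work are solid. World frame = base frame: x ahead of the robot, y to its left, z up, the work surface at z = 0. Lengths are in m, angles in rad, forces in N, time in s.
With the tool pointing down it reaches from about 0.35 to 0.975 m from the base axis. Payload 4.9 kg.
Tool frame: the origin (TCP) lies midway between the tips of the shut fingers; the grasp point (between the pads) lies behind it (manip.tcp_to_grasp is the z of the grasp point in the tool frame, in m); z points along the fingers, y is the direction in which the jaws open and shut (so a half turn about z gives the same grasp; the last joint's range is limited). The gripper opens to 85 mm and grips with 20 to 120 N. Pads are 22 mm wide; open, the fingers measure 114 mm over their backs; the gripper's body (76 mm by 85 mm) begins 54 mm behind the grasp point. The pads swing forward as they close: fully open they stand 13 mm farther back than shut.
Start: joints at [1.116, 0.053, 1.613, -0, 1.476, -0.119], TCP at [0.206, 0.59, 0.201] pointing down, gripper open.
Joint ranges: [-3.01, 3.01], [-1.01, 2.22], [0.06, 2.58], [-1.02, 4.17], [0.09, 2.62], [-3.14, 3.14]. Speed limits (rad/s): [2.57, 2.57, 3.14, 3.14, 3.14, 3.14].

## Interface

Orientations are given as a unit quaternion [w, x, y, z].
In Python, from plant import status, vision, order, regions_of, manip gives the robot as it stands. The module is installed in compiled form; this text tells all that it offers.
- The arm moves only by the shell command python3 -m crank 'ROWS'. ROWS is JSON, one flat list of numbers, 5 for each row, row after row: the shift along the tool's x, y, z in mm, then the turn about the tool's z in degrees, then the opening in per cent of the stroke, from 0 (shut) to 100 (fully open). In form: [tx, ty, tz, yaw, fingers, tx, ty, tz, yaw, fingers, ...]. A call has exactly 10 rows; each row is the pose to reach, as a shift and turn from the pose commanded when the call began, along the tool's axes at that moment; what a row does not reach only later rows make up. A row lasts 1/10 s, in which the tool goes at most 50 mm and 8.59 degrees, less where a joint would pass 70% of its speed; a pose out of reach is approached as far as the arm can. A call with a gripper value outside its range is refused whole. The fingers move at their own pace and stop on an object; the grip force is fixed at half the most. Time passes only in rows, so rows that repeat a pose let the fingers close, or fill a call up. It gives the time, the measured TCP pose, the force and the opening at its end, in the units of the state.
- status.state(): the state, without advancing time (a new reading comes with each control period).
- vision.grab_frame(name): name is "side" or "top"; returns (picture, depth): 384x512x3 uint8, red, green, blue; 384x512 float32, m along the optical axis (not along the pixel's ray), 0 where there is no reading.
- vision.get_calibration(name): a dict with "camera_matrix" (3x3 intrinsics, pixels), "R" (3x3) and "t" (3): a world point X has camera coordinates R X + t. Camera axes: x right, y down, z forward; pixel columns grow to the right and rows downward; lengths in m; the calibration is good to about 2 mm. A picture is of the moment at which its call begins. get_calibration takes no time and is no camera call.
- order.job_done(): hands the job in, once; it reports no verdict.
Trained networks look in the newest picture that a camera, given by its name, has taken for a name from the list of things; names that differ only in an ending like _2 or _b are one class to them, and where a whole thing is asked for, a point or a joint stands for the part that bears it (a point fixed in the world has none). Each returns a list of dicts, best first, with "confidence" (0 to 1); they miss things now and then, are a little off and sometimes report something else, mostly with a low value. They report only what shows in the picture. A call takes as long as a camera call. They do not tell look-alikes from the thing itself.
- regions_of(camera, name): "region" (384x512 bool, what is visible of it) and "extent" ([centre column, centre row, width, height] in pixels, round what is visible of it).
The state is a dict: "time": time; "joint_pos": joint angles; "joint_vel": joint speeds; "joint_efforts": joint torques, N m; "tool_pos": TCP position; "tool_rot": TCP orientation; "contact_force": force on the tool from outside, world axes, zero at the start; "ft_torque": the same for the moment, N m; "gripper_width": opening from 0.0 (shut) to 1.0 (fully open).
Only numpy, scipy, OpenCV 4.12 (cv2) and the standard library are available. Lean on these libraries where they do the work, as an engineer would, in place of code of your own. Each camera call takes 0.05 s, during which the arm holds its last target. There are 200 camera calls.

## Task

Open the wooden pen box: lift the grip end of its sliding lid over the stop lip, draw the lid out of its grooves and set it down gently (not dropped), flat on the free counter with its grip up. Then take the marker out of the box and lay it gently lengthwise on the order pad, leaving the can, the dip cup and the call bell undisturbed.

Things in the scene. Friction and masses are not known exactly. Their poses are not given: they have to be found in the camera images.
- pen_box: Wooden box fixed to the counter, 196 (x) x 124 (y) x 48 (z) mm, its length roughly left to right. Origin: centre of its underside; z up, x along its length; the lid comes out at the -x end (to the left). Inner floor at height 6 mm, inner space 180 (x) x 100 (y) mm. The lid rests on ledges along the long sides at height 34 mm, between guide walls at y = +-57 mm.
- box_lip (a point): Middle of the top of the stop lip, at x = -94 mm, height 40 mm in the box's frame. The lip is the top of the 8 mm wall at the -x end, across the full width, 6 mm above the ledges: the lid's -x end must be raised more than 6 mm to slide out over it. The lid can be tipped until that end is about 16 mm up.
- box_rails (a point): Middle between the two rails that form the grooves, at x = 64 mm, height 45 mm in the box's frame. They run from x = 38 mm to the +x end (lid's end at x = 88), underside 45, top 48 mm high, reaching in to y = +-49 mm over the lid's edges: that end cannot be lifted (5 mm play above the lid). The lid is free once slid more than 50 mm towards -x.
- lid: Flat wooden lid 176 (x) x 110 (y) x 6 mm, 0.1 kg, loose, lying in the box on its ledges at the start, its axes along the box's, 2 mm of play all round. Origin: centre of its underside; z up. A straight grip fin stands on it near its -x end: 50 mm long along x, 14 mm thick across y, 30 mm tall above the lid's top (36 mm above its underside), centred at x = -58, y = 0 mm.
- lid_grip (a point): Middle of the grip fin, 22 mm above the lid's top face (28 mm above its underside), 8 mm below the fin's top; axes as the lid's.
- marker: Round marker pen, white barrel with a red cap, 135 mm long along its y axis, 17 mm thick, 25 g. Origin: centre of its underside as it lies at the start, on the box's inner floor roughly along the box's length.
- order_pad: Order pad, 152 (x) x 92 (y) x 10 mm thick, loose, lying flat on the counter to the right of the box. Origin: centre of its underside; long axis x, z up.
- can: Drinks can, 66 mm diameter, 115 mm tall, standing beyond the box; origin centre of its underside. Leave alone.
- dip_cup: Small lidded dip cup, 69 mm diameter, 34 mm tall, beyond the box; origin centre of its underside. Leave alone.
- call_bell: Counter bell, 82 mm diameter, 67 mm tall, on the robot's side of the box; origin centre of its underside. Leave alone.
Things that resemble listed ones, but are neither listed nor needed, are in the scene too. Leave any pink look-alike of the lid alone.

How it is judged:
By the outcome, as a careful person would: the job done as asked, in the order asked, and still so for the second after the job is handed in, with the robot touching nothing.
It also fails if it takes over 59 s, if anything falls off the work surface, if the arm or the gripper's body presses on something with over 40 N, if the wrist force passes 120 N, or if a joint passes its speed limit or range.

## Working session

There is one attempt and no reset: what is moved stays moved. The work goes in short steps, Python scripts to look and compute and a shell command to move; the robot and the scene stay as the last step left them, time stands still between calls to the robot, and variables do not carry over. Pictures are saved under pics/ and viewed, on a budget of 10 in all, crops included, one or two more only if the job needs it, and the job is handed in when it is done.

```bash
mkdir -p pics; cat > h.py <<'E'
import numpy as np, cv2
from plant import status, vision, order, regions_of, manip
def cloud(cam,depth):
    c=vision.get_calibration(cam);K=np.array(c["camera_matrix"]);R=np.array(c["R"]);t=np.array(c["t"]).ravel()
    v,u=np.mgrid[0:384,0:512]
    P=np.stack([(u-K[0,2])/K[0,0]*depth,(v-K[1,2])/K[1,1]*depth,depth],-1)
    W=(P-t)@R; W[depth<=0]=np.nan
    return W
def save(cam,img,name):
    cv2.imwrite("pics/"+name,img[:,:,::-1])
E
python3 - <<'E'
from h import *
s=status.state();print({k:np.round(v,3) for k,v in s.items()},manip.tcp_to_grasp)
ims=[]
for cam in("top","side"):
    im,d=vision.grab_frame(cam);W=cloud(cam,d);ims.append(im)
    np.savez(f"{cam}0.npz",im=im,d=d,W=W)
    for n in("pen_box","lid","lid_grip","marker","order_pad","can","dip_cup","call_bell"):
        for r in regions_of(cam,n)[:3]:
            m=r["region"];p=W[m];p=p[~np.isnan(p[:,0])]
            if len(p)==0: continue
            print(cam,n,round(r["confidence"],2),np.round(r["extent"]),m.sum(),"med",np.round(np.median(p,0),3),"p2",np.round(np.percentile(p,2,axis=0),3),"p98",np.round(np.percentile(p,98,axis=0),3))
    save(cam,im,f"{cam}0.png")
E
```

```text
{'time': np.float64(0.0), 'joint_pos': array([ 1.116,  0.053,  1.614, -0.   ,  1.476, -0.119]), 'joint_vel': array([-0.   , -0.001, -0.   ,  0.001, -0.   ,  0.001]), 'joint_efforts': array([ 1.0000e-03, -3.9368e+01, -3.7017e+01, -0.0000e+00,  7.0000e-03,
        0.0000e+00]), 'tool_pos': array([0.206, 0.589, 0.2  ]), 'tool_rot': array([-0.   ,  0.167,  0.986, -0.001]), 'contact_force': array([ 0.748, -0.367,  0.   ]), 'ft_torque': array([-0.021,  0.007, -0.033]), 'gripper_width': np.float64(1.0)} -0.0187
top pen_box 0.81 [277. 197.  63.  40.] 633 med [ 0.487 -0.072  0.039] p2 [ 0.462 -0.143  0.001] p98 [0.604 0.057 0.053]
top lid 0.95 [279. 196.  52.  36.] 1529 med [ 0.531 -0.039  0.041] p2 [ 0.477 -0.124  0.033] p98 [0.59  0.041 0.07 ]
top lid 0.74 [135. 242.  38.  51.] 1652 med [0.288 0.394 0.007] p2 [ 0.202  0.329 -0.   ] p98 [0.374 0.461 0.035]
top lid_grip 0.82 [278. 195.  57.  30.] 1546 med [ 0.532 -0.039  0.041] p2 [ 0.477 -0.124  0.033] p98 [0.591 0.043 0.07 ]
top lid_grip 0.73 [137. 243.  34.  54.] 1729 med [0.286 0.393 0.007] p2 [ 0.201  0.326 -0.001] p98 [0.374 0.462 0.035
[... 1325 characters left out ...]
 [253. 197.  39.  21.] 520 med [ 0.524 -0.023  0.042] p2 [ 0.474 -0.124  0.037] p98 [0.588 0.049 0.071]
side lid_grip 0.21 [203. 208.  18.  16.] 177 med [0.695 0.093 0.033] p2 [0.67  0.053 0.004] p98 [0.726 0.113 0.037]
side marker 0.74 [252. 197.  31.  23.] 502 med [ 0.524 -0.023  0.042] p2 [ 0.474 -0.123  0.038] p98 [0.587 0.047 0.071]
side order_pad 0.61 [273. 178.  30.  16.] 309 med [ 0.539 -0.344  0.012] p2 [ 0.469 -0.423  0.001] p98 [ 0.61  -0.295  0.016]
side can 0.82 [212. 179.  22.  31.] 428 med [ 0.721 -0.083  0.07 ] p2 [ 0.697 -0.123  0.008] p98 [ 0.756 -0.07   0.116]
side dip_cup 0.74 [204. 207.  14.  15.] 152 med [0.696 0.094 0.033] p2 [0.672 0.054 0.007] p98 [0.726 0.114 0.037]
```

View pics/top0.png

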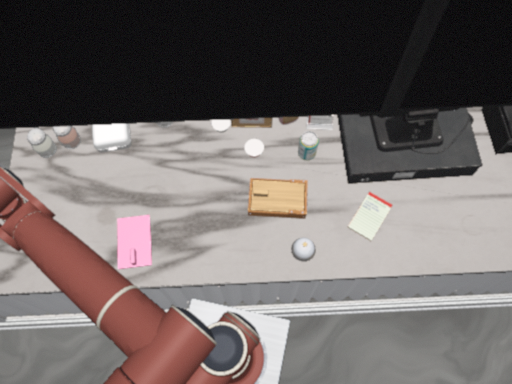

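View pics/side0.png

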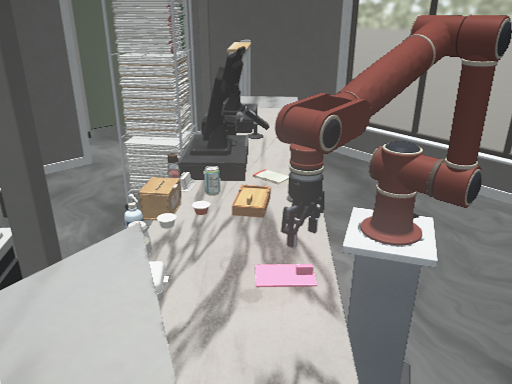

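The top view shows the box and lid at about (278,198), with the fin near (260,194). The pad is at (371,216), the bell at (304,249), the can at (309,145), the cup at (255,148), and the pink decoy at (135,242). The side view agrees. Next I'll fit the poses.

```bash
python3 - <<'E'
from h import *
T=np.load("top0.npz")["W"];S=np.load("side0.npz")["W"]
def fit(P):
    (c,sz,a)=cv2.minAreaRect((P[:,:2]*1000).astype(np.float32));b=cv2.boxPoints((c,sz,a))
    e=b[1]-b[0];f=b[2]-b[1];l=e if np.linalg.norm(e)>np.linalg.norm(f) else f
    return np.round(c,1),np.round(sz,1),round(np.degrees(np.arctan2(l[1],l[0]))%180,1)
for n,W in(("top",T),("side",S)):
    P=W.reshape(-1,3);P=P[~np.isnan(P[:,0])]
    box=P[(abs(P[:,0]-.53)<.085)&(abs(P[:,1]+.04)<.125)]
    A=box[(box[:,2]>.025)&(box[:,2]<.08)];print(n,"box",len(A),fit(A))
    F=box[(box[:,2]>.06)&(box[:,2]<.08)];print(n,"fin",len(F),fit(F),F.mean(0).round(4),F[:,2].max())
    ctr=fit(A)[0]/1000
    L=A[(A[:,2]>.035)&(A[:,2]<.045)];print("lid z",np.median(L[:,2]), "lid mean",L.mean(0).round(4))
    pad=P[(abs(P[:,0]-.54)<.11)&(abs(P[:,1]+.36)<.1)&(P[:,2]>.006)&(P[:,2]<.03)];print("pad",len(pad),fit(pad),np.median(pad,0).round(4))
    C=P[(abs(P[:,0]-.53)<.1)&(P[:,1]>.1)&(P[:,1]<.3)];print("counter z",np.median(C[:,2]), "max",C[:,2].max(), len(C))
s=status.state();from scipy.spatial.transform import Rotation as R
print(R.from_quat(s["tool_rot"],scalar_first=True).as_matrix().round(4))
E
```

```text
top box 2070 (array([536. , -41.6]), array([132.8, 195.8]), np.float32(98.5))
top fin 71 (array([525. ,  15.4]), array([15.4, 50. ]), np.float32(100.8)) [0.5249 0.0155 0.0687] 0.07745944755183148
lid z 0.040123075892405505 lid mean [ 0.5329 -0.039   0.0402]
pad 1260 (array([ 540.4, -361.1]), array([219.3, 196.7]), np.float32(0.3)) [ 0.542  -0.3581  0.0114]
counter z 0.0005880430761013343 max 0.012855489605338976 3010
side box 831 (array([531.7, -39.7]), array([125.5, 208.9]), np.float32(98.6))
side fin 34 (array([522.2,  21. ]), array([13.7, 56.4]), np.float32(99.2)) [0.5211 0.0237 0.0685] 0.07467702546882153
lid z 0.041254692102318476 lid mean [ 0.5284 -0.0267  0.041 ]
pad 292 (array([ 555.4, -343.1]), array([188.9, 165. ]), np.float32(0.3)) [ 0.543  -0.3472  0.0122]
counter z 0.0013842009582046763 max 0.006530435186090169 1567
[[-0.9441  0.3296  0.    ]
 [ 0.3296  0.9441  0.    ]
 [-0.      0.     -1.    ]]
```

```bash
python3 -m crank '[-45,-40,0,7,90, -90,-80,0,14,80, -130,-120,0,22,70, -170,-155,0,30,60, -205,-185,0,38,50, -235,-210,0,46,45, -265,-235,0,54,45, -295,-262,0,62,45, -325,-290,0,62,45, -360,-320,0,62,45]'
python3 - <<'E'
from h import *
z=np.load("top0.npz");W=z["W"];vision.grab_frame("top")
for cam in("top","side"):
    if cam=="side": W=np.load("side0.npz")["W"];vision.grab_frame(cam)
    for r in regions_of(cam,"order_pad")[:1]:
        m=r["region"];P=W[m];P=P[(P[:,2]>.006)&(P[:,2]<.025)]
        c,sz,a=cv2.minAreaRect((P[:,:2]*1000).astype(np.float32));b=cv2.boxPoints((c,sz,a));print(cam,c,sz,b.round().tolist(),P.mean(0).round(4))
        im=z["im"]
from scipy.spatial.transform import Rotation as R
s=status.state();M=R.from_quat(s["tool_rot"],scalar_first=True).as_matrix();print(s["time"],s["tool_pos"],M.round(3),s["joint_pos"].round(2))
print("fin in tool",M.T@(np.array([.524,.017,.2])-s["tool_pos"]))
E
```

```text
time: 1.9
tool_pos: [0.4409, 0.1678, 0.2017]
tool_rot: [0.0, 0.651, 0.759, 0.001]
contact_force: [0.8, 0.7, -0.1]
gripper_width: 0.45
top (543.409912109375, -358.3807067871094) (91.28807830810547, 155.25390625) [[455.0, -374.0], [600.0, -429.0], [632.0, -343.0], [487.0, -288.0]] [ 0.5425 -0.3585  0.012 ]
side (540.8390502929688, -355.96258544921875) (104.80429077148438, 157.09832763671875) [[451.0, -385.0], [603.0, -427.0], [631.0, -326.0], [479.0, -284.0]] [ 0.5395 -0.3497  0.012 ]
2.1 [0.44069815 0.16860317 0.2014085 ] [[-0.15   0.989 -0.   ]
 [ 0.989  0.15   0.   ]
 [ 0.    -0.    -1.   ]] [ 0.21 -0.33  1.96  0.    1.51  0.06]
fin in tool [-0.16236629  0.05966662  0.00133632]
```

```bash
python3 -m crank '[-40,15,0,0,45, -80,30,0,0,45, -120,45,0,0,45, -162,60,0,0,45, -162,60,30,0,45, -162,60,70,0,45, -162,60,100,0,45, -162,60,115,0,45, -162,60,115,0,45, -162,60,115,0,45]'
python3 - <<'E'
from h import *
for c in("top","side"):
    im,d=vision.grab_frame(c);a,b=(230,150) if c=="top" else (210,130)
    cr=cv2.resize(im[b:b+100,a:a+100],None,fx=4,fy=4,interpolation=cv2.INTER_CUBIC)
    globals()[c]=cr
save("",np.hstack([top,side]),"c1.png")
E
```

```text
time: 3.1
tool_pos: [0.5252, 0.0191, 0.0876]
tool_rot: [0.001, 0.651, 0.759, 0.001]
contact_force: [-0.3, -0.3, 0.9]
gripper_width: 0.447
```

View pics/c1.png

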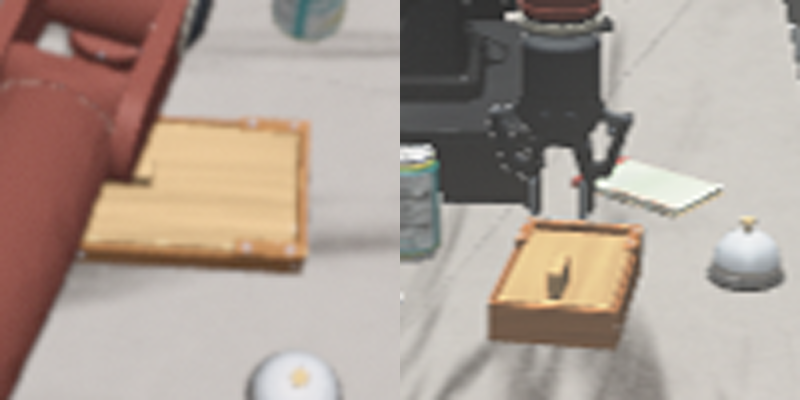

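The gripper straddles the fin: in the crop the fingers are at x≈535 and 585, and the fin is at 558. I'll descend and close.

```bash
python3 -m crank '[0,0,12,0,45, 0,0,24,0,45, 0,0,34,0,45, 0,0,41,0,45, 0,0,41,0,45, 0,0,41,0,25, 0,0,41,0,10, 0,0,41,0,0, 0,0,41,0,0, 0,0,41,0,0]'
```

```text
time: 4.2
tool_pos: [0.5246, 0.0183, 0.0456]
tool_rot: [0.0, 0.651, 0.759, 0.0]
contact_force: [0.4, 0.5, 0.9]
gripper_width: 0.0
```

The gripper shut fully, so it missed the fin. I'll look before doing anything else.

```bash
python3 - <<'E'
from h import *
for c in("top","side"):
    im,d=vision.grab_frame(c);a,b=(230,150) if c=="top" else (210,130)
    W=cloud(c,d);np.savez(c+"1.npz",im=im,d=d,W=W)
    globals()[c]=cv2.resize(im[b:b+100,a:a+100],None,fx=4,fy=4,interpolation=cv2.INTER_CUBIC)
save("",np.hstack([top,side]),"c2.png")
print(status.state()["gripper_width"])
E
```

```text
-0.0007859423243148632
```

View pics/c2.png

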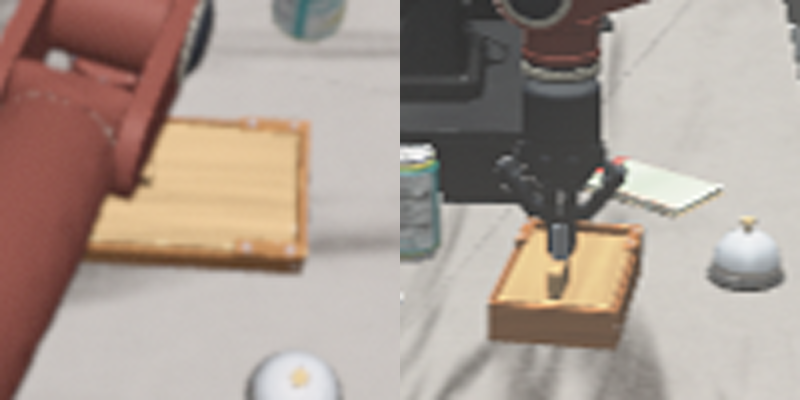

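```bash
python3 - <<'E'
from h import *
z=np.load("side1.npz");im=z["im"].astype(int);W=z["W"]
c=vision.get_calibration("side");K=np.array(c["camera_matrix"]);R=np.array(c["R"]);t=np.array(c["t"]).ravel()
def pj(X): p=K@(R@np.array(X)+t);return (p[:2]/p[2]).round(1)
print("TCP px",pj([.5246,.0183,.0456]),"fin",pj([.524,.017,.07]),"cam",(-R.T@t).round(2))
dark=(im.max(-1)-im.min(-1)<40)
for v in range(180,206,2):
    print(v,[(u,tuple((W[v,u]*1000).round().astype(int).tolist()),int(dark[v,u])) for u in range(344-4,354,3)] if 0 else [(u,tuple((np.nan_to_num(W[v,u])*1000).round().astype(int).tolist()),int(dark[v,u])) for u in range(245,257,3)])
E
```

```text
TCP px [249.3 201.3] fin [249.5 195.4] cam [0.04 1.48 0.76]
180 [(245, (541, 20, 133), 1), (248, (525, 31, 139), 1), (251, (514, 28, 139), 1), (254, (504, 24, 139), 1)]
182 [(245, (541, 20, 124), 1), (248, (527, 26, 128), 1), (251, (512, 36, 134), 1), (254, (503, 28, 132), 1)]
184 [(245, (539, 25, 118), 1), (248, (525, 31, 123), 1), (251, (515, 26, 122), 1), (254, (505, 19, 121), 1)]
186 [(245, (590, -122, 45), 1), (248, (527, 25, 112), 1), (251, (512, 34, 117), 1), (254, (508, 10, 108), 1)]
188 [(245, (584, -104, 44), 0), (248, (527, 26, 104), 1), (251, (514, 30, 107), 1), (254, (508, 13, 101), 0)]
190 [(245, (579, -91, 41), 0), (248, (528, 23, 94), 1), (251, (514, 29, 99), 1), (254, (507, 13, 93), 0)]
192 [(245, (571, -65, 44), 0), (248, (528, 24, 87), 1), (251, (516, 22, 87), 1), (254, (538, -84, 40), 0)]
194 [(245, (566, -52, 41), 0), (248, (556, -59, 40), 1), (251, (516, 24, 80), 1), (254, (533, -69, 39), 0)]
196 [(245, (561, -36, 40), 0), (248, (527, 27, 71), 0), (251, (514, 29, 74), 0), (254, (525, -42, 42), 0)]
198 [(245, (555, -20, 39), 0), (248, (521, 44, 71), 0), (251, (514, 30, 66), 1), (254, (519, -24, 42), 0)]
200 [(245, (548, 0, 40), 0), (248, (522, 41, 61), 1), (251, (515, 26, 56), 1), (254, (515, -11, 40), 0)]
202 [(245, (541, 22, 42), 0), (248, (521, 43, 54), 1), (251, (516, 23, 46), 0), (254, (509, 7, 40), 0)]
204 [(245, (535, 38, 42), 0), (248, (523, 38, 43), 1), (251, (514, 29, 41), 0), (254, (502, 29, 42), 0)]
```

```bash
python3 - <<'E'
from h import *
z=np.load("side0.npz");W=z["W"];P=W.reshape(-1,3);P=P[~np.isnan(P[:,0])]
m=(abs(P[:,0]-.206)<.08)&(abs(P[:,1]-.589)<.06)&(P[:,2]>.05)&(P[:,2]<.4)
Q=P[m];print(len(Q))
for a in np.arange(.1,.3,.02):
    q=Q[(Q[:,2]>=a)&(Q[:,2]<a+.02)]
    if len(q):print(round(a,2),len(q),q.min(0).round(3),q.max(0).round(3))
z=np.load("side1.npz");W=z["W"];P=W.reshape(-1,3);P=P[~np.isnan(P[:,0])]
Q=P[(abs(P[:,0]-.523)<.05)&(abs(P[:,1]-.02)<.06)&(P[:,2]>.044)&(P[:,2]<.2)]
for a in np.arange(.044,.2,.01):
    q=Q[(Q[:,2]>=a)&(Q[:,2]<a+.01)]
    if len(q):print(round(a,3),len(q),q.min(0).round(3),q.max(0).round(3))
im=z["im"]
for v in range(188,206):print(v,[tuple(map(int,im[v,u])) for u in (246,248,249,250,252,253)])
E
```

```text
1495
0.24 89 [0.177 0.544 0.245] [0.231 0.646 0.26 ]
0.26 146 [0.177 0.539 0.26 ] [0.228 0.646 0.28 ]
0.28 121 [0.168 0.53  0.28 ] [0.231 0.647 0.3  ]
0.044 28 [ 0.475 -0.039  0.044] [0.567 0.065 0.054]
0.054 13 [ 0.515 -0.003  0.054] [0.526 0.046 0.064]
0.064 20 [0.512 0.004 0.064] [0.527 0.047 0.074]
0.074 6 [0.514 0.018 0.078] [0.528 0.03  0.083]
0.084 19 [0.507 0.005 0.085] [0.532 0.035 0.094]
0.094 19 [0.507 0.009 0.094] [0.531 0.031 0.103]
0.104 20 [0.507 0.01  0.104] [0.53  0.037 0.114]
0.114 22 [0.497 0.012 0.115] [0.539 0.035 0.124]
0.124 54 [0.485 0.004 0.124] [0.557 0.039 0.134]
0.134 47 [0.48  0.003 0.134] [0.56  0.043 0.144]
0.144 46 [0.474 0.005 0.144] [0.572 0.039 0.154]
0.154 51 [0.474 0.012 0.154] [0.571 0.044 0.164]
0.164 66 [0.475 0.012 0.164] [0.572 0.042 0.174]
0.174 62 [0.474 0.01  0.174] [0.571 0.042 0.184]
0.184 55 [0.479 0.007 0.184] [0.56  0.041 0.194]
0.194 24 [0.483 0.016 0.194] [0.555 0.037 0.199]
188 [(192, 156, 116), (103, 106, 109), (100, 102, 103), (98, 100, 101), (69, 69, 67), (79, 75, 70)]
189 [(198, 161, 118), (104, 107, 110), (101, 103, 104), (99,
[... 1004 characters left out ...]
9, 94), (137, 118, 94), (122, 107, 87), (191, 158, 118), (234, 201, 147)]
200 [(212, 173, 129), (124, 108, 87), (122, 106, 86), (113, 100, 82), (198, 163, 121), (231, 198, 145)]
201 [(212, 173, 128), (123, 108, 87), (125, 109, 88), (113, 99, 82), (221, 182, 135), (228, 194, 142)]
202 [(212, 173, 129), (125, 109, 88), (123, 108, 88), (125, 109, 88), (231, 196, 144), (227, 192, 141)]
203 [(221, 183, 135), (121, 106, 86), (118, 105, 85), (163, 137, 106), (229, 195, 143), (226, 191, 141)]
204 [(221, 182, 135), (114, 100, 83), (112, 99, 83), (187, 155, 116), (227, 193, 141), (226, 192, 141)]
205 [(246, 230, 170), (243, 219, 160), (241, 204, 147), (237, 202, 148), (230, 197, 144), (232, 200, 146)]
```

The fingertips are about 31 mm higher than the reported TCP, both here and in the first picture: 0.077 against 0.046 m, and 0.245 against 0.201 + 0.013 m when open. So they closed just above the fin. I'll open, go about 31 mm lower and close again.

```bash
python3 -m crank '[0,0,0,0,45, 0,0,0,0,45, 0,0,0,0,45, 0,0,10,0,45, 0,0,18,0,45, 0,0,25,0,45, 0,0,30,0,45, 0,0,30,0,20, 0,0,30,0,0, 0,0,30,0,0]'
```

```text
time: 5.3
tool_pos: [0.5255, 0.0182, 0.0161]
tool_rot: [0.001, 0.651, 0.759, 0.001]
contact_force: [2.7, -0.8, -0.2]
gripper_width: 0.154
```

It's gripped, at 0.154 × 85 ≈ 13 mm. I'll tip the lid up, then draw it out.

```bash
python3 -m crank '[0,0,0,0,0, 0,0,-2,0,0, 0,0,-4,0,0, 0,0,-6,0,0, 0,0,-8,0,0, 0,0,-9,0,0, 0,0,-10,0,0, 0,0,-10,0,0, 0,0,-10,0,0, 0,0,-10,0,0]'
```

```text
time: 6.3
tool_pos: [0.524, 0.0179, 0.0244]
tool_rot: [0.0, 0.651, 0.759, -0.0]
contact_force: [7.6, -2.7, -8.6]
gripper_width: 0.149
```

```bash
python3 -m crank '[3,0,0,0,0, 8,0,0,0,0, 13,0,0,0,0, 18,0,0,0,0, 23,0,0,0,0, 28,0,0,0,0, 33,0,0,0,0, 38,0,0,0,0, 40,0,0,0,0, 40,0,0,0,0]'
python3 - <<'E'
from h import *
for c in("top","side"):
    im,d=vision.grab_frame(c);a,b=(215,150) if c=="top" else (210,140)
    W=cloud(c,d);np.savez(c+"2.npz",im=im,d=d,W=W)
    globals()[c]=cv2.resize(im[b:b+100,a:a+100],None,fx=4,fy=4,interpolation=cv2.INTER_CUBIC)
save("",np.hstack([top,side]),"c3.png")
E
```

```text
time: 7.3
tool_pos: [0.5178, 0.0585, 0.0252]
tool_rot: [-0.001, 0.651, 0.759, -0.0]
contact_force: [1.2, -0.7, -1.3]
gripper_width: 0.15
```

View pics/c3.png

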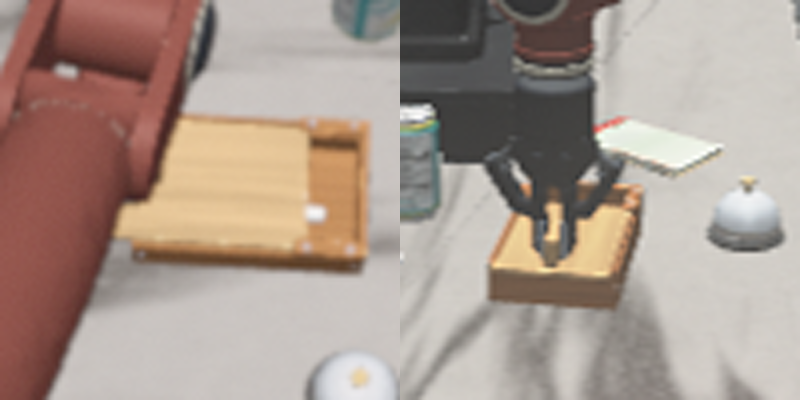

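The lid is up over the lip and about 40 mm out. The bare marker end shows at (315,213) in the crop. I'll keep drawing, then lift clear and carry.

```bash
python3 -m crank '[6,0,0,0,0, 13,0,0,0,0, 20,0,0,0,0, 27,0,0,0,0, 32,0,0,0,0, 36,0,-4,0,0, 40,0,-12,0,0, 44,0,-22,0,0, 50,0,-32,0,0, 58,0,-38,0,0]'
python3 -m crank '[12,0,0,0,0, 28,0,0,0,0, 46,0,0,0,0, 64,0,0,0,0, 82,0,0,0,0, 100,0,0,0,0, 116,0,0,0,0, 128,0,0,0,0, 135,0,0,0,0, 137,0,0,0,0]'
python3 -m crank '[0,0,12,0,0, 0,0,25,0,0, 0,0,37,0,0, 0,0,47,0,0, 0,0,54,0,0, 0,0,58,0,0, 0,0,62,0,0, 0,0,65,0,0, 0,0,65,0,0, 0,0,65,0,0]'
python3 - <<'E'
from h import *
s=status.state();print(s["tool_pos"],s["contact_force"],s["gripper_width"])
for c in("top","side"):
    im,d=vision.grab_frame(c);W=cloud(c,d);np.savez(c+"3.npz",im=im,d=d,W=W)
    a,b=(185,150) if c=="top" else (210,160)
    globals()[c]=cv2.resize(im[b:b+100,a:a+100],None,fx=4,fy=4,interpolation=cv2.INTER_CUBIC)
    P=W.reshape(-1,3);P=P[~np.isnan(P[:,0])]
    for y in np.arange(.1,.3,.02):
        q=P[(abs(P[:,0]-.46)<.012)&(abs(P[:,1]-y)<.01)&(P[:,2]<.05)]
        if len(q):print(c,round(y,2),np.median(q[:,2]).round(4))
save("",np.hstack([top,side]),"c4.png")
E
```

```text
time: 8.4
tool_pos: [0.5103, 0.1156, 0.0652]
tool_rot: [0.001, 0.651, 0.759, 0.001]
contact_force: [1.4, -0.2, -1.2]
gripper_width: 0.153
time: 9.4
tool_pos: [0.4883, 0.2512, 0.0632]
tool_rot: [-0.0, 0.651, 0.759, -0.0]
contact_force: [-0.0, 0.3, -0.8]
gripper_width: 0.153
time: 10.4
tool_pos: [0.4888, 0.2507, -0.0014]
tool_rot: [0.0, 0.651, 0.759, 0.0]
contact_force: [-0.7, 0.3, -1.3]
gripper_width: 0.153
[ 0.48881785  0.25070703 -0.00140505] [-0.676592   0.3471788 -1.3260208] 0.1526763387497746
top 0.1 0.0068
top 0.12 0.0169
top 0.14 0.0198
top 0.16 0.0211
top 0.18 0.0209
top 0.2 0.0218
top 0.22 0.0236
side 0.1 0.0049
side 0.12 0.0205
side 0.14 0.0218
side 0.16 0.0226
side 0.18 0.0229
side 0.2 0.0238
side 0.22 0.0237
side 0.24 0.0241
side 0.26 0.0238
side 0.28 0.003
```

View pics/c4.png

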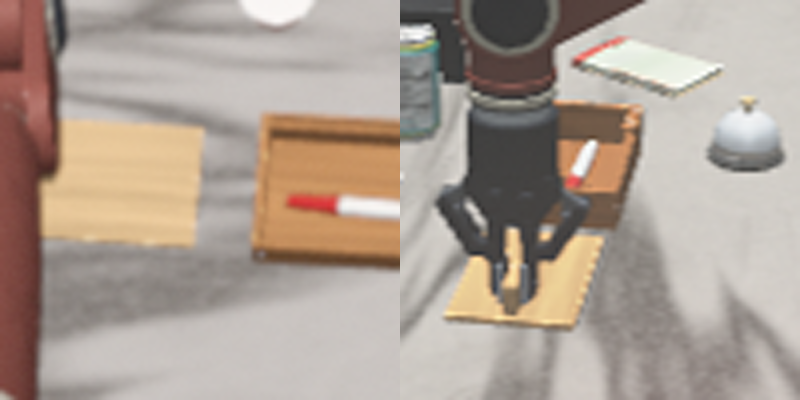

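The lid's top is at about 0.022, nearly level, so there's about 16 mm to go. I'll finish lowering slowly.

```bash
python3 -m crank '[0,0,3,0,0, 0,0,6,0,0, 0,0,9,0,0, 0,0,11,0,0, 0,0,12,0,0, 0,0,13,0,0, 0,0,14,0,0, 0,0,15,0,0, 0,0,15,0,0, 0,0,15,0,0]'
```

```text
time: 11.5
tool_pos: [0.489, 0.2508, -0.0161]
tool_rot: [0.0, 0.651, 0.759, 0.0]
contact_force: [-1.5, 1.4, 4.3]
gripper_width: 0.153
```

```bash
python3 -m crank '[0,0,0.5,0,0, 0,0,1,0,0, 0,0,1.5,0,0, 0,0,2,0,0, 0,0,2,0,0, 0,0,2,0,0, 0,0,2,0,0, 0,0,2,0,0, 0,0,2,0,0, 0,0,2,0,0]'
```

```text
time: 12.5
tool_pos: [0.4888, 0.2506, -0.0186]
tool_rot: [0.0, 0.651, 0.759, 0.0]
contact_force: [0.7, 3.0, 4.9]
gripper_width: 0.151
```

```bash
cat > lidz.py <<'E'
from h import *
im,d=vision.grab_frame("side");W=cloud("side",d)
P=W.reshape(-1,3);P=P[~np.isnan(P[:,0])]
m=(abs(P[:,0]-.46)<.012)&(P[:,2]<.05)
print([(round(y,2),round(float(np.median(P[m&(abs(P[:,1]-y)<.01),2])),4)) for y in np.arange(.12,.32,.02)])
E
python3 lidz.py;python3 -m crank '[0,0,0.5,0,0, 0,0,1,0,0, 0,0,1,0,0, 0,0,1,0,0, 0,0,1,0,0, 0,0,1,0,0, 0,0,1,0,0, 0,0,1,0,0, 0,0,1,0,0, 0,0,1,0,0]';python3 lidz.py
```

```text
[(np.float64(0.12), 0.0073), (np.float64(0.14), 0.0069), (np.float64(0.16), 0.0077), (np.float64(0.18), 0.0077), (np.float64(0.2), 0.008), (np.float64(0.22), 0.0084), (np.float64(0.24), 0.008), (np.float64(0.26), 0.0139), (np.float64(0.28), 0.0027), (np.float64(0.3), 0.0012)]
time: 13.55
tool_pos: [0.4887, 0.2507, -0.0191]
tool_rot: [-0.0, 0.651, 0.759, 0.0]
contact_force: [-1.8, 1.9, 7.5]
gripper_width: 0.147
[(np.float64(0.12), 0.0071), (np.float64(0.14), 0.0074), (np.float64(0.16), 0.0075), (np.float64(0.18), 0.0072), (np.float64(0.2), 0.0075), (np.float64(0.22), 0.0076), (np.float64(0.24), 0.007), (np.float64(0.26), 0.0216), (np.float64(0.28), 0.0031), (np.float64(0.3), 0.0015)]
```

The lid is flat at 0.007 throughout. I'll release, rise, and locate the marker.

```bash
python3 -m crank '[0,0,0,0,20, 0,0,0,0,26, 0,0,0,0,34, 0,0,0,0,45, 0,0,-10,0,45, 0,0,-30,0,45, 0,0,-60,0,45, 0,0,-100,0,45, -20,0,-130,0,45, -40,0,-130,0,45]'
python3 - <<'E'
from h import *
for c in("top","side"):
    im,d=vision.grab_frame(c);W=cloud(c,d);np.savez(c+"4.npz",im=im,d=d,W=W)
    rs=regions_of(c,"marker")
    for r in rs[:2]: print(c,round(r["confidence"],2),np.round(r["extent"]),r["region"].sum())
    I=im.astype(int);sat=I.max(-1)-I.min(-1)
    inb=(abs(W[...,0]-.535)<.05)&(abs(W[...,1]+.04)<.09)&(W[...,2]<.04)
    red=(I[...,0]>130)&(I[...,1]<100)&(I[...,2]<100)&inb
    wh=(I.min(-1)>170)&(sat<40)&inb
    for n,m in(("red",red),("white",wh),("all",red|wh)):
        P=W[m]
        if len(P)<4: print(n,len(P));continue
        cc,sz,a=cv2.minAreaRect((P[:,:2]*1000).astype(np.float32));vx=cv2.fitLine((P[:,:2]*1000).astype(np.float32),cv2.DIST_L2,0,.01,.01).ravel()
        print(c,n,len(P),np.round(cc),np.round(sz),"ang",np.degrees(np.arctan2(vx[1],vx[0])).round(1)%180,"z",np.percentile(P[:,2],[10,50,90]).round(4),P.mean(0).round(3))
s=status.state();print(s["tool_pos"],s["joint_pos"].round(2))
E
```

```text
time: 14.6
tool_pos: [0.4985, 0.212, 0.1174]
tool_rot: [0.003, 0.651, 0.759, 0.005]
contact_force: [0.3, 0.2, 0.1]
gripper_width: 0.447
top 0.71 [277. 202.  39.   5.] 135
top red 63 [541. -36.] [179.  82.] ang 21.7 z [0.0138 0.0213 0.0303] [0.531 0.004 0.021]
top white 108 [526. -61.] [20. 86.] ang 96.2 z [0.0143 0.0199 0.026 ] [ 0.524 -0.06   0.02 ]
top all 171 [541. -36.] [179.  82.] ang 85.2 z [0.0142 0.02   0.0274] [ 0.527 -0.036  0.021]
side red 6 [548. -24.] [13. 92.] ang 143.9 z [0.0194 0.0216 0.0304] [ 0.526 -0.012  0.024]
side white 28 [526. -63.] [17. 85.] ang 100.1 z [0.0197 0.0219 0.0241] [ 0.523 -0.061  0.021]
side all 34 [524. -53.] [75. 93.] ang 101.1 z [0.0195 0.0219 0.0245] [ 0.524 -0.052  0.022]
[0.49439573 0.21103657 0.1103683 ] [ 0.26 -0.08  1.9   0.    1.32  0.11]
```

```bash
python3 - <<'E'
from h import *
from scipy.spatial.transform import Rotation as R
z=np.load("top4.npz");im=z["im"].astype(int);W=z["W"]
P=W.reshape(-1,3);I=im.reshape(-1,3)
ax=np.radians(98);u=np.array([np.cos(ax),np.sin(ax)]);n=np.array([-u[1],u[0]])
q=P[:,:2]-[.522,-.036];a=q@u;b=q@n
col=((I.min(-1)>165)&(np.ptp(I,-1)<45))|((I[:,0]>130)&(I[:,1]<100)&(I[:,2]<100))
m=(abs(a)<.1)&(abs(b)<.02)&(P[:,2]>.012)&(P[:,2]<.035)&col
Q=P[m];vx=cv2.fitLine((Q[:,:2]*1000).astype(np.float32),cv2.DIST_HUBER,0,.01,.01).ravel()
d=vx[:2]*(1 if vx[1]>0 else -1);t=(Q[:,:2]*1000-vx[2:])@d
c=vx[2:]+d*(t.min()+t.max())/2
print(len(Q),"ang",np.degrees(np.arctan2(d[1],d[0])),"len",np.ptp(t),"centre",c)
s=status.state();M=R.from_quat(s["tool_rot"],scalar_first=True).as_matrix();print(s["tool_pos"],M.round(3));print("in tool",M.T@(np.r_[c/1000,-.021]-s["tool_pos"])*1000)
E
```

```text
151 ang 97.56628 len 130.32566113587333 centre [521.33504068 -39.17820366]
[0.49439573 0.21103657 0.1103683 ] [[-0.151  0.988 -0.   ]
 [ 0.988  0.151  0.   ]
 [ 0.    -0.    -1.   ]]
in tool [-251.46896977  -11.21927495  131.2565341 ]
```

```bash
python3 -m crank '[-35,-2,0,1,35, -75,-3,0,1,35, -120,-5,0,1,35, -165,-7,0,1,35, -210,-9,0,1,35, -240,-10,0,1,35, -251,-11,20,1,35, -251,-11,45,1,35, -251,-11,65,1,35, -251,-11,75,1,35]'
python3 -m crank '[0,0,15,0,35, 0,0,28,0,35, 0,0,38,0,35, 0,0,44,0,35, 0,0,48,0,35, 0,0,50,0,35, 0,0,52,0,35, 0,0,52,0,35, 0,0,52,0,35, 0,0,52,0,35]'
python3 - <<'E'
from h import *
for c in("top","side"):
    im,d=vision.grab_frame(c);a,b=(225,150) if c=="top" else (210,140)
    globals()[c]=cv2.resize(im[b:b+100,a:a+100],None,fx=4,fy=4,interpolation=cv2.INTER_CUBIC)
save("",np.hstack([top,side]),"c5.png")
E
```

```text
time: 15.8
tool_pos: [0.5199, -0.0377, 0.0321]
tool_rot: [-0.002, 0.658, 0.753, -0.001]
contact_force: [0.4, -0.1, 0.3]
gripper_width: 0.347
time: 16.8
tool_pos: [0.5223, -0.0388, -0.0163]
tool_rot: [0.0, 0.658, 0.753, 0.0]
contact_force: [1.2, 0.3, 0.3]
gripper_width: 0.352
```

View pics/c5.png

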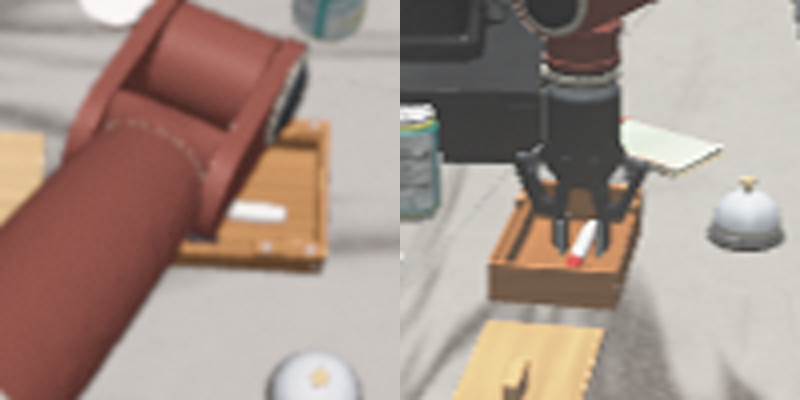

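The fingers, at crop x≈558 and 603, straddle the marker. I'll go 5 mm lower and close.

```bash
python3 -m crank '[0,0,2,0,35, 0,0,4,0,35, 0,0,5,0,35, 0,0,5,0,28, 0,0,5,0,20, 0,0,5,0,10, 0,0,5,0,10, 0,0,5,0,10, 0,0,5,0,10, 0,0,5,0,10]'
```

```text
time: 17.9
tool_pos: [0.5223, -0.0387, -0.0214]
tool_rot: [0.0, 0.658, 0.753, 0.0]
contact_force: [0.2, 0.3, 2.1]
gripper_width: 0.151
```

The width is 0.151, and the 17 mm marker should give about 0.185. The tips may be above its centreline, so I'll reopen, go lower carefully and close again.

```bash
python3 -m crank '[0,0,0,0,22, 0,0,0,0,30, 0,0,0,0,30, 0,0,1,0,30, 0,0,2,0,30, 0,0,3,0,30, 0,0,3,0,30, 0,0,3,0,30, 0,0,3,0,30, 0,0,3,0,30]'
python3 -m crank '[0,0,0,0,24, 0,0,0,0,20, 0,0,0,0,15, 0,0,0,0,10, 0,0,0,0,10, 0,0,0,0,10, 0,0,0,0,10, 0,0,0,0,10, 0,0,0,0,10, 0,0,0,0,10]'
```

```text
time: 18.9
tool_pos: [0.522, -0.0386, -0.0241]
tool_rot: [-0.0, 0.658, 0.753, -0.0]
contact_force: [-2.2, 0.5, 5.0]
gripper_width: 0.298
time: 19.9
tool_pos: [0.5227, -0.0389, -0.0235]
tool_rot: [0.0, 0.658, 0.753, 0.0]
contact_force: [-2.5, 0.3, 6.6]
gripper_width: 0.153
```

Light floor contact (5–6 N), so this is as low as it goes. I'll lift and check the hold.

```bash
python3 -m crank '[0,0,-2,0,10, 0,0,-5,0,10, 0,0,-10,0,10, 0,0,-16,0,10, 0,0,-24,0,10, 0,0,-32,0,10, 0,0,-42,0,10, 0,0,-52,0,10, 0,0,-60,0,10, 0,0,-62,0,10]'
python3 - <<'E'
from h import *
for c in("top","side"):
    im,d=vision.grab_frame(c);a,b=(225,150) if c=="top" else (210,130)
    np.savez(c+"5.npz",im=im,d=d,W=cloud(c,d))
    globals()[c]=cv2.resize(im[b:b+100,a:a+100],None,fx=4,fy=4,interpolation=cv2.INTER_CUBIC)
save("",np.hstack([top,side]),"c6.png")
E
```

```text
time: 20.9
tool_pos: [0.523, -0.0389, 0.039]
tool_rot: [0.001, 0.658, 0.753, 0.001]
contact_force: [0.0, 0.5, -0.1]
gripper_width: 0.154
```

View pics/c6.png

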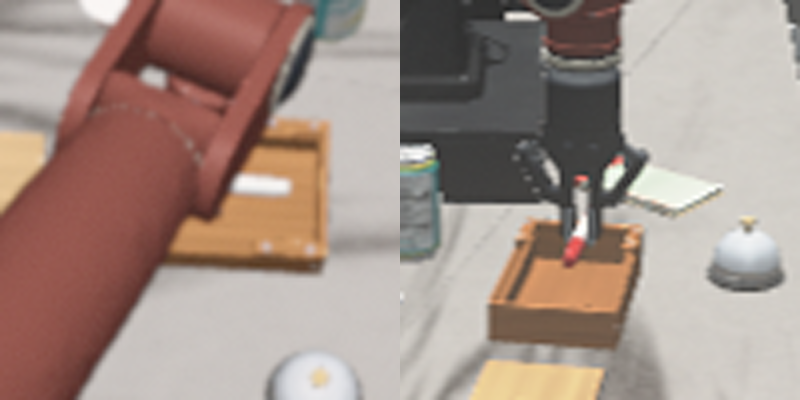

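The marker is held level and clear of the box. I'll carry it to the pad.

```bash
python3 -m crank '[0,0,-15,0,10, -15,-1,-30,-4,10, -40,-3,-40,-10,10, -75,-5,-40,-17,10, -110,-8,-40,-24,10, -145,-11,-40,-31,10, -180,-13,-40,-38,10, -215,-16,-40,-45,10, -250,-18,-40,-52,10, -280,-20,-40,-58,10]'
python3 - <<'E'
from scipy.spatial.transform import Rotation as R
from h import *
s=status.state();M=R.from_quat(s["tool_rot"],scalar_first=True).as_matrix()
print(np.degrees(np.arctan2(M[1,0],M[0,0])),s["tool_pos"],M.T@(np.r_[.543,-.358,-.010]-s["tool_pos"])*1000)
E
```

```text
time: 22.0
tool_pos: [0.5399, -0.3207, 0.0779]
tool_rot: [0.0, 0.208, 0.978, -0.0]
contact_force: [0.2, -0.1, -0.1]
gripper_width: 0.158
155.98270300267856 [ 0.53991912 -0.32065492  0.07789799] [-18.00771085 -32.84958227  87.90239579]
```

```bash
python3 -m crank '[-9,-16,0,-2,10, -18,-33,0,-3,10, -18,-33,20,-3,10, -18,-33,40,-3,10, -18,-33,55,-3,10, -18,-33,67,-3,10, -18,-33,76,-3,10, -18,-33,82,-3,10, -18,-33,86,-3,10, -18,-33,86,-3,10]'
python3 - <<'E'
from h import *
for c in("top","side"):
    im,d=vision.grab_frame(c);a,b=(310,160) if c=="top" else (225,130)
    np.savez(c+"6.npz",im=im,d=d,W=cloud(c,d))
    globals()[c]=cv2.resize(im[b:b+100,a:a+100],None,fx=4,fy=4,interpolation=cv2.INTER_CUBIC)
save("",np.hstack([top,side]),"c7.png")
E
```

```text
time: 23.0
tool_pos: [0.5429, -0.3562, -0.0089]
tool_rot: [-0.0, 0.184, 0.983, 0.0]
contact_force: [-0.5, 0.4, -0.7]
gripper_width: 0.156
```

View pics/c7.png

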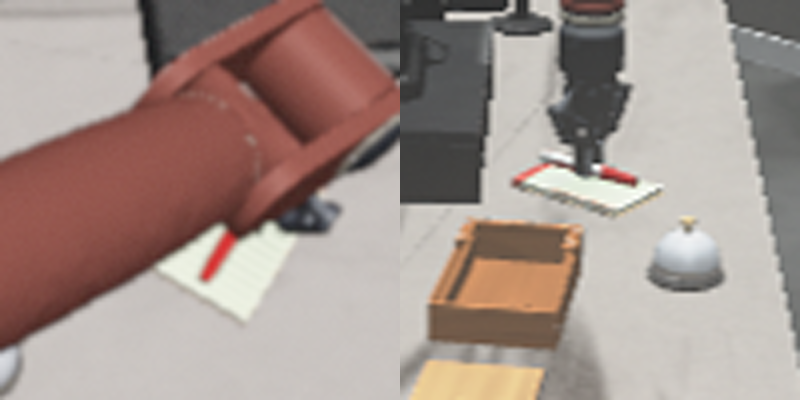

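It's aligned over the pad: the cap end at crop (205,278) is inside the near edge, whose middle is (201,293). I'll lower gently.

```bash
python3 -m crank '[0,0,1,0,10, 0,0,2,0,10, 0,0,3,0,10, 0,0,4,0,10, 0,0,5,0,10, 0,0,6,0,10, 0,0,7,0,10, 0,0,7.5,0,10, 0,0,8,0,10, 0,0,8,0,10]'
```

```text
time: 24.1
tool_pos: [0.5428, -0.3563, -0.0168]
tool_rot: [-0.0, 0.184, 0.983, 0.0]
contact_force: [-0.2, -0.6, -0.2]
gripper_width: 0.158
```

```bash
python3 -m crank '[0,0,0.5,0,10, 0,0,1,0,10, 0,0,1.5,0,10, 0,0,2,0,10, 0,0,2,0,10, 0,0,2,0,10, 0,0,2,0,10, 0,0,2,0,10, 0,0,2,0,10, 0,0,2,0,10]'
```

```text
time: 25.1
tool_pos: [0.5429, -0.3563, -0.0186]
tool_rot: [0.0, 0.184, 0.983, -0.0]
contact_force: [-0.6, 0.7, 1.2]
gripper_width: 0.158
```

```bash
python3 -m crank '[0,0,0.5,0,10, 0,0,1,0,10, 0,0,1,0,10, 0,0,1,0,10, 0,0,1,0,10, 0,0,1,0,10, 0,0,1,0,10, 0,0,1,0,10, 0,0,1,0,10, 0,0,1,0,10]'; python3 -m crank '[0,0,0,0,16, 0,0,0,0,17, 0,0,0,0,18, 0,0,0,0,19, 0,0,0,0,20, 0,0,0,0,22, 0,0,0,0,24, 0,0,0,0,27, 0,0,0,0,30, 0,0,0,0,35]'
```

```text
time: 26.1
tool_pos: [0.5429, -0.3563, -0.0186]
tool_rot: [-0.0, 0.184, 0.983, 0.0]
contact_force: [-2.9, 2.5, 5.5]
gripper_width: 0.159
time: 27.1
tool_pos: [0.5432, -0.3562, -0.0196]
tool_rot: [0.0, 0.184, 0.983, 0.0]
contact_force: [1.2, -0.3, 3.7]
gripper_width: 0.35
```

```bash
python3 -m crank '[0,0,-2,0,40, 0,0,-6,0,40, 0,0,-14,0,40, 0,0,-28,0,40, 0,0,-50,0,40, 0,0,-80,0,40, 0,0,-110,0,40, 0,0,-140,0,40, 0,0,-165,0,40, 0,0,-180,0,40]'; python3 -m crank '[0,30,-20,0,40, 0,70,-40,0,40, 0,110,-40,0,40, 0,150,-40,0,40, 0,190,-40,0,40, 0,230,-40,0,40, 0,270,-40,0,40, 0,300,-40,0,40, 0,310,-40,0,40, 0,310,-40,0,40]'
python3 - <<'E'
from h import *
for c in("top","side"):
    im,d=vision.grab_frame(c);a,b=(310,160) if c=="top" else (225,130)
    W=cloud(c,d);np.savez(c+"7.npz",im=im,d=d,W=W)
    globals()[c]=cv2.resize(im[b:b+100,a:a+100],None,fx=4,fy=4,interpolation=cv2.INTER_CUBIC)
    W0=np.load(c+"0.npz")["W"]
    for n in("marker","order_pad","can","dip_cup","call_bell","lid"):
        for r in regions_of(c,n)[:2]:
            P=W[r["region"]];P=P[~np.isnan(P[:,0])]
            if r["confidence"]>.4:print(c,n,round(r["confidence"],2),np.median(P,0).round(3))
save("",np.hstack([top,side]),"c8.png")
E
```

```text
time: 28.1
tool_pos: [0.5439, -0.3571, 0.1646]
tool_rot: [0.002, 0.184, 0.983, -0.001]
contact_force: [-0.7, -0.6, -0.2]
gripper_width: 0.399
time: 29.1
tool_pos: [0.6552, -0.0663, 0.2002]
tool_rot: [-0.0, 0.183, 0.983, -0.0]
contact_force: [-0.1, 0.1, -0.1]
gripper_width: 0.401
top marker 0.69 [ 0.537 -0.355  0.024]
top order_pad 0.83 [ 0.538 -0.357  0.011]
top can 0.86 [ 0.709 -0.114  0.081]
top call_bell 0.88 [ 0.37  -0.159  0.036]
top lid 0.94 [0.491 0.231 0.007]
top lid 0.55 [0.353 0.4   0.007]
side marker 0.59 [ 0.549 -0.352  0.024]
side order_pad 0.63 [ 0.529 -0.331  0.012]
side can 0.76 [ 0.72  -0.083  0.068]
side dip_cup 0.69 [0.693 0.093 0.033]
side dip_cup 0.58 [ 0.522 -0.345  0.024]
side call_bell 0.66 [ 0.374 -0.137  0.027]
side call_bell 0.52 [0.485 0.205 0.007]
side lid 0.87 [0.486 0.211 0.007]
side lid 0.84 [0.284 0.403 0.007]
```

View pics/c8.png

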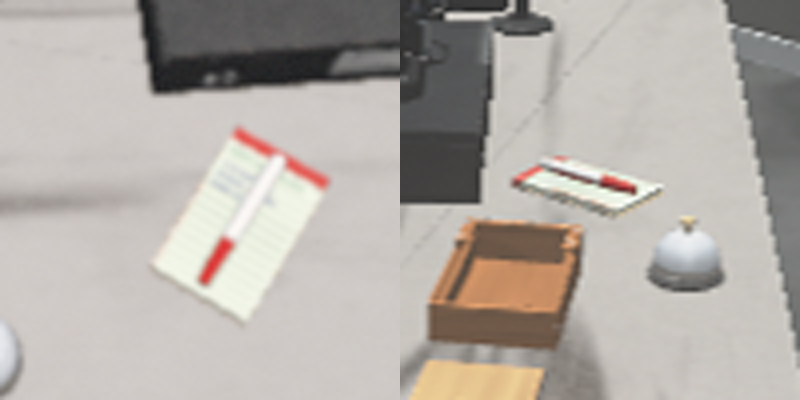

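The marker lies lengthwise on the pad, running from crop (205,278) to (278,158) well within its edges. The box is empty, the lid is flat with its grip up, and the other things haven't moved.

```bash
python3 -c "
from plant import order,status
s=status.state();print(s['time'],s['joint_vel'].round(3));print(order.job_done())"
```

```text
29.8 [-0.     0.001  0.     0.     0.001 -0.   ]
the job is handed in; nothing more can be done
None
```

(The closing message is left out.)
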